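# Load the tube stubs onto the levelling jig in reverse order of height

### The job

Move the four loose steel tube stubs from the storage rack onto the four pedestals of the welding jig in reverse order of height: the tallest tube on the lowest pedestal, the second tallest on the second lowest, and so on up to the shortest tube on the highest pedestal, so that all four tops come level for the plate that will be welded on. Stand each tube upright and well centred on its pedestal, never let one fall over, and leave the big nut in the rack alone.

Things in the scene. Friction and masses are not known exactly. Their poses are not given: they have to be found in the camera images.
- tube_a: Plain steel tube stub, the shortest and thinnest of the four: 45 mm tall, 36 mm outer diameter, wall 4 mm, open at both ends, standing upright and loose in the storage rack (whose plate is 10 mm thick). About 140 g. Origin: centre of its lower end; z up along its axis.
- tube_b: Plain steel tube stub, the second shortest of the four: 60 mm tall, 42 mm outer diameter, wall 4 mm, open at both ends, standing upright and loose in the storage rack (whose plate is 10 mm thick). About 220 g. Origin: centre of its lower end; z up along its axis.
- tube_c: Plain steel tube stub, the second tallest of the four: 75 mm tall, 48 mm outer diameter, wall 4 mm, open at both ends, standing upright and loose in the storage rack (whose plate is 10 mm thick). About 320 g. Origin: centre of its lower end; z up along its axis.
- tube_d: Plain steel tube stub, the tallest and thickest of the four: 90 mm tall, 54 mm outer diameter, wall 4 mm, open at both ends, standing upright and loose in the storage rack (whose plate is 10 mm thick). About 440 g. Origin: centre of its lower end; z up along its axis.
- pedestal_a: Fixed pedestal of the jig, the highest, smallest top of the four: round flat bare-metal top 56 mm across and 8 mm thick on a 34 mm dark stem, top 70 mm above its origin (the centre of its foot, which stands on the jig's 15 mm thick rail). z up; y along the rail.
- pedestal_b: Fixed pedestal of the jig, the second highest of the four: round flat bare-metal top 62 mm across and 8 mm thick on a 34 mm dark stem, top 55 mm above its origin (the centre of its foot, which stands on the jig's 15 mm thick rail). z up; y along the rail.
- pedestal_c: Fixed pedestal of the jig, the second lowest of the four: round flat bare-metal top 68 mm across and 8 mm thick on a 34 mm dark stem, top 40 mm above its origin (the centre of its foot, which stands on the jig's 15 mm thick rail). z up; y along the rail.
- pedestal_d: Fixed pedestal of the jig, the lowest, largest top of the four: round flat bare-metal top 74 mm across and 8 mm thick on a 34 mm dark stem, top 25 mm above its origin (the centre of its foot, which stands on the jig's 15 mm thick rail). z up; y along the rail.
- nut: Loose big hexagon nut, 36 mm across flats, 20 mm high, lying in the fifth bay of the storage rack, at the end of the row of tubes; bays (and pedestals) are 82 mm apart, nut to next bay centre 66 mm. It stays where it is. Origin: centre of its underside. Around the rows: steel dividers between the bays 12 mm high above the rack's plate; bench clutter near the rows is under 40 mm high.
Things that resemble listed ones, but are neither listed nor needed, are in the scene too. Leave any pink or turquoise look-alike of the tube_a alone.

How it is judged:
At the end, for the whole second after the job is handed in: Each tube stands upright (within 0.06 rad) and at rest on its own pedestal (tallest on lowest ... shortest on highest), its foot within 4 mm of the pedestal's top in height and its axis within 10 mm of the pedestal's; the nut is within 20 mm of its start (horizontal distance between tube_a and pedestal_a below 0.01 m and z of tube_a in the frame of pedestal_a between 0.066 and 0.074 m and angle between each of tube_a, tube_b, tube_c, tube_d's own z axis and vertical below 0.06 rad and linear speed of each of tube_a, tube_b, tube_c, tube_d below 0.02 m/s and angular speed of each of tube_a, tube_b, tube_c, tube_d below 0.2 rad/s and horizontal distance between tube_b and pedestal_b below 0.01 m and z of tube_b in the frame of pedestal_b between 0.051 and 0.059 m and horizontal distance between tube_c and pedestal_c below 0.01 m and z of tube_c in the frame of pedestal_c between 0.036 and 0.044 m and horizontal distance between tube_d and pedestal_d below 0.01 m and z of tube_d in the frame of pedestal_d between 0.021 and 0.029 m and distance of nut from where it was at the start of the episode below 0.02 m); the robot touches nothing.
It fails at once if a tube has fallen over (leans more than 0.8 rad) (angle between any of tube_a, tube_b, tube_c, tube_d's own z axis and vertical above 0.8 rad).
It fails at once if the nut was moved by more than 20 mm (distance of nut from where it was at the start of the episode above 0.02 m).
It also fails if it takes over 115 s, if anything falls off the work surface, if the arm or the gripper's body presses on something with over 40 N, if the wrist force passes 120 N, or if a joint passes its speed limit or range.

### The arm

A 6-joint arm with a two-finger parallel gripper is mounted at the origin on the work surface. World frame = base frame: x ahead of the robot, y to its left, z up, the work surface at z = 0. Lengths are in m, angles in rad, forces in N, time in s.
With the tool pointing down it reaches from about 0.425 to 0.95 m from the base axis. Payload 14.7 kg.
Tool frame: the origin (TCP) lies midway between the tips of the shut fingers; the grasp point (between the pads) lies pinch_z behind it (pinch_z is the distance from the TCP to the grasp point, in m); z points along the fingers, y is the direction in which the jaws open and shut (so a half turn about z gives the same grasp; the last joint's range is limited). The gripper opens to 85 mm and grips with 20 to 120 N. Pads are 22 mm wide; open, the fingers measure 114 mm over their backs; the gripper's body (76 mm by 85 mm) begins 54 mm behind the grasp point. The pads swing forward as they close: fully open they stand 13 mm farther back than shut.
Start: joints at [1.287, 0.48, 1.596, -0, 1.065, -0.047], TCP at [0.152, 0.632, 0.231] pointing down, gripper open.
Joint ranges: [-2.75, 2.75], [-0.82, 2.05], [0.23, 2.67], [-1.56, 4.7], [0.09, 2.69], [-2.92, 2.92]. Speed limits (rad/s): [1.89, 1.89, 2.39, 3.01, 3.01, 3.01].

### API

Orientations are given as a rotation vector (axis times angle).
In Python, from workcell import observe, snapshot, job_done, pinch_z gives the robot as it stands. The module is installed in compiled form; this text tells all that it offers.
- The arm moves only by the tool send_rows, never from a script. Its argument "series" is a list of rows, each an object with "xyz": the shift along the tool's x, y, z in mm, a list of three; "rotation": the turn, a rotation vector about the tool's x, y, z in degrees, a list of three. A call has exactly 10 rows; each row shifts and turns the commanded pose from where the row before left it, along the tool's axes as they then stand; what a row does not reach is not made up. A row lasts 1/10 s, in which the tool goes at most 50 mm and 8.59 degrees, less where a joint would pass 70% of its speed; a pose out of reach is approached as far as the arm can. A call with a gripper value outside its range is refused whole. "fingers" is the closure, from -1 (fully open) to 1 (shut), set as the call begins (left out, the last holds). The fingers move at their own pace and stop on an object; "squeeze" is the grip in N (left out, the last holds). Time passes only in rows, so rows that do not move let the fingers close, or fill a call up. It gives the time, the measured TCP pose, the force and the opening at its end, in the units of the state.
- observe(): the state, without advancing time (a new reading comes with each control period).
- snapshot(name): name is "scene" or "top" or "wrist"; returns a dict with "img" (400x640x3 uint8, blue, green, red), "range_z" (400x640 float32, m along the optical axis (not along the pixel's ray), 0 where there is no reading), "fov_y" (degrees; the focal length in pixels is half the picture's height over the tangent of half this angle, whatever the lens; pixels are square), "cx", "cy" (the principal point, pixels), "eye" and "attitude" of the camera in the world. Camera axes: x right, y down, z forward; pixel columns grow to the right and rows downward; lengths in m; the calibration is good to about 2 mm. The wrist camera is an equidistant fisheye: a pixel r from the principal point sees the ray r / f radians off the axis. A picture is of the moment at which its call begins.
- job_done(): hands the job in, once; it reports no verdict.
The state is a dict: "time_s": time; "joints": joint angles; "qd": joint speeds; "effort": joint torques, N m; "tool_pos": TCP position; "eef_rot": TCP orientation; "wrist_force": force on the tool from outside, world axes, zero at the start; "torque": the same for the moment, N m; "width": finger opening in m.
Only numpy, scipy, OpenCV 4.12 (cv2) and the standard library are available. Lean on these libraries where they do the work, as an engineer would, in place of code of your own. Each camera call takes 0.05 s, during which the arm holds its last target.

## Working session

There is one attempt and no reset: what is moved stays moved. The work goes in short steps, Python scripts to look and compute and a tool call to move; the robot and the scene stay as the last step left them, time stands still between calls to the robot, and variables do not carry over. Pictures are saved under pics/ and viewed, and the job is handed in when it is done.

Besides the shell and the picture viewer there is one more tool, called after "Request:" by a JSON object that holds its "method" and its "body", one argument or row to a line. send_rows: Moves the arm, as the interface text tells. Its arguments: {"type":"object","properties":{"series":{"type":"array","items":{"type":"object","properties":{"xyz":{"type":"array","items":{"type":"number"}},"rotation":{"type":"array","items":{"type":"number"}}}}},"fingers":{"type":"number"},"squeeze":{"type":"number"}},"required":["series"]}

```bash
mkdir -p pics; python3 - <<'E'
from workcell import observe, snapshot, pinch_z
import cv2
print(pinch_z if not callable(pinch_z) else pinch_z())
s=observe();print({k:(v if not hasattr(v,'round') else v) for k,v in s.items()})
for n in["scene","top"]:
    d=snapshot(n);cv2.imwrite(f"pics/{n}0.png",d["img"]);print(n,d["fov_y"],d["cx"],d["cy"],d["eye"],d["attitude"])
E
```

```text
0.0187
{'time_s': 0.0, 'joints': array([ 1.28739921e+00,  4.80816130e-01,  1.59685611e+00,  2.36973380e-05,
        1.06510808e+00, -4.65661362e-02]), 'qd': array([ 4.28643795e-04,  2.73900602e-04,  3.11987956e-04,  1.46107648e-03,
        1.40738454e-03, -6.46901476e-05]), 'effort': array([-9.36130127e-04, -9.50639462e+01, -4.30133986e+01, -3.78253299e-04,
        1.25132909e-02,  3.77804156e-05]), 'tool_pos': array([0.15234266, 0.63147952, 0.23068921]), 'eef_rot': array([-3.71136831e-01, -3.11937566e+00,  1.83477955e-03]), 'wrist_force': array([-0.71709608, -0.0577556 ,  0.68336777]), 'torque': array([-0.02042811, -0.00437149, -0.0384453 ]), 'width': 0.08532804521518828}
scene 54.59767217187922 323.5844537121662 199.72934452795414 [ 1.05979915 -0.26666383  0.67806503] [-2.09636928 -1.24575636  0.48901593]
top 55.19078372213311 313.18372269182856 202.5722155210888 [0.38020427 0.01137674 0.99134411] [-2.17424868  2.11269568 -0.13994599]
```

View pics/scene0.png

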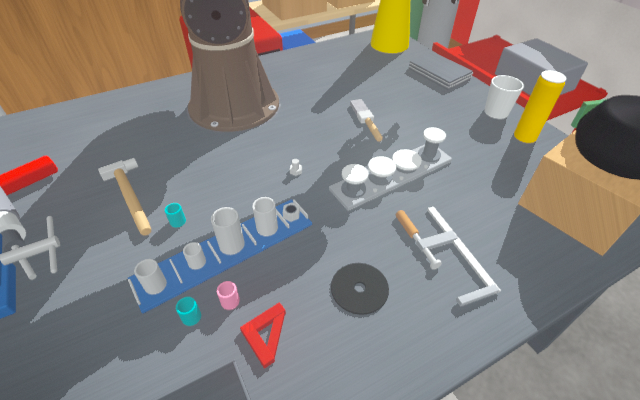

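View pics/top0.png

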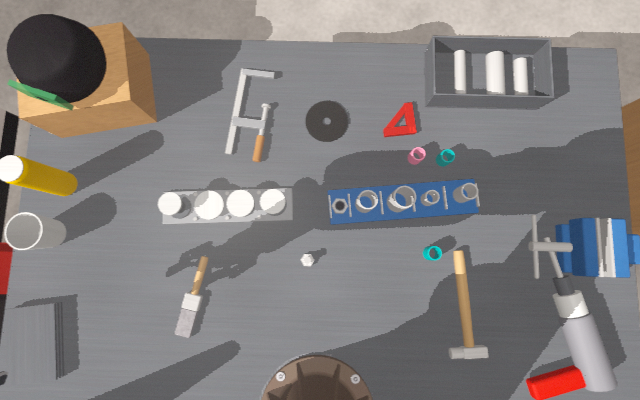

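The scene shows the blue rack holding nut, b/c, d, a and another tube; the jig with its four pedestal tops is separate, at (170–275, 203) in the top view. Next I'll enlarge it and measure in 3D.

```bash
cat > h.py <<'E'
import numpy as np, cv2
from scipy.spatial.transform import Rotation as R
from workcell import observe, snapshot
def cloud(d):
    h,w=d["range_z"].shape; f=h/2/np.tan(np.radians(d["fov_y"])/2)
    u,v=np.meshgrid(np.arange(w),np.arange(h)); z=d["range_z"]
    P=np.stack([(u-d["cx"])/f*z,(v-d["cy"])/f*z,z],-1)
    W=P@R.from_rotvec(d["attitude"]).as_matrix().T+d["eye"]
    W[z==0]=np.nan
    return W
E
python3 - <<'E'
from h import *
d=snapshot("top");np.savez("top0.npz",**d)
W=cloud(d)
for u,v in [(320,300),(170,203),(208,205),(240,203),(273,201),(340,205),(341,198),(367,192),(403,188),(432,191),(468,183),(472,192)]:
    print(u,v,W[v,u].round(3))
im=cv2.resize(d["img"][160:240,140:500],None,fx=2.2,fy=2.2,interpolation=cv2.INTER_CUBIC)
cv2.imwrite("pics/crop1.png",im)
Z=np.nan_to_num(W[160:240,140:500,2]);cv2.imwrite("pics/z1.png",cv2.applyColorMap(cv2.resize(np.clip(Z*2200,0,255).astype('uint8'),None,fx=2.2,fy=2.2,interpolation=0),2))
E
```

```text
320 300 [ 0.273 -0.001  0.001]
170 203 [0.497 0.365 0.087]
208 205 [0.501 0.287 0.04 ]
240 203 [0.507 0.205 0.052]
273 201 [0.512 0.121 0.068]
340 205 [ 0.512 -0.045  0.032]
341 198 [ 0.533 -0.048  0.013]
367 192 [ 0.54  -0.108  0.069]
403 188 [ 0.55  -0.193  0.082]
432 191 [ 0.551 -0.272  0.05 ]
468 183 [ 0.569 -0.354  0.07 ]
472 192 [ 0.552 -0.374  0.043]
```

View pics/crop1.png

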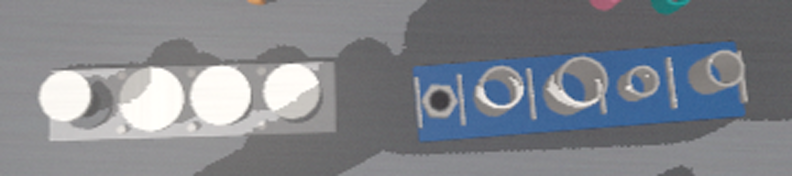

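View pics/z1.png

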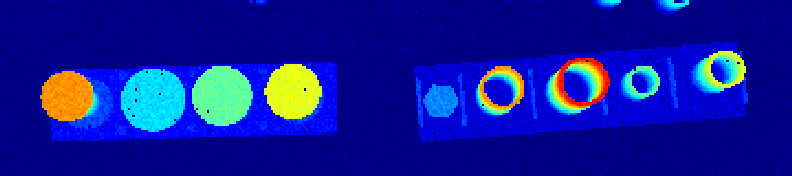

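```bash
cat > fit.py <<'E'
from h import *
from scipy.optimize import least_squares
T={'tc':(.54,-.108,.085,.024),'td':(.55,-.193,.100,.027),'ta':(.553,-.275,.055,.018),'tb':(.56,-.36,.070,.021),
'pa':(.497,.365,.085,.028),'pd':(.501,.287,.040,.037),'pc':(.507,.205,.055,.034),'pb':(.512,.121,.070,.031)}
def fit(d,x,y,z,r,tol=.012):
    W=cloud(d)
    M=((abs(W[...,2]-z)<tol*.5)&(np.hypot(W[...,0]-x,W[...,1]-y)<r+.02)).astype('uint8')
    # outer boundary pts, re-cast on plane z
    n,l,s,c=cv2.connectedComponentsWithStats(M)
    if n<2: return None
    M=(l==1+np.argmax(s[1:,4])).astype('uint8')
    cs=max(cv2.findContours(M,cv2.RETR_EXTERNAL,cv2.CHAIN_APPROX_NONE)[0],key=cv2.contourArea)[:,0]
    h=400;f=h/2/np.tan(np.radians(d["fov_y"])/2)
    ray=np.c_[(cs[:,0]-d["cx"])/f,(cs[:,1]-d["cy"])/f,np.ones(len(cs))]@R.from_rotvec(d["attitude"]).as_matrix().T
    P=d["eye"]+ray*((z-d["eye"][2])/ray[:,2])[:,None]
    g=least_squares(lambda p:np.hypot(P[:,0]-p[0],P[:,1]-p[1])-p[2],[x,y,r],loss='soft_l1',f_scale=.001)
    Zm=np.median(W[...,2][M>0])
    return g.x,Zm,np.sqrt(np.mean(g.fun**2)),len(cs)
E
python3 - <<'E'
from fit import *
D={n:snapshot(n) for n in("top","scene")}
for k,(x,y,z,r) in T.items():
    for n,d in D.items():
        q=fit(d,x,y,z,r)
        print(k,n, None if q is None else (q[0].round(4),round(float(q[1]),4),round(q[2],4),q[3]), r)
E
```

```text
tc top (array([ 0.52  , -0.1076,  0.0229]), 0.0842, np.float64(0.0007), 55) 0.024
tc scene (array([ 0.5216, -0.1092,  0.0242]), 0.084, np.float64(0.001), 59) 0.024
td top (array([ 0.5275, -0.1922,  0.0245]), 0.0996, np.float64(0.0016), 116) 0.027
td scene (array([ 0.5296, -0.1937,  0.0251]), 0.0993, np.float64(0.0026), 122) 0.027
ta top (array([ 0.5362, -0.2698,  0.017 ]), 0.0543, np.float64(0.0007), 40) 0.018
ta scene (array([ 0.5374, -0.271 ,  0.0182]), 0.0543, np.float64(0.001), 49) 0.018
tb top (array([ 0.5503, -0.3561,  0.0202]), 0.0688, np.float64(0.0008), 47) 0.021
tb scene (array([ 0.5517, -0.3571,  0.0212]), 0.0692, np.float64(0.001), 63) 0.021
pa top (array([0.4976, 0.3664, 0.0272]), 0.0846, np.float64(0.0008), 65) 0.028
pa scene (array([0.4982, 0.3646, 0.0288]), 0.0851, np.float64(0.0016), 54) 0.028
pd top (array([0.5022, 0.2848, 0.0358]), 0.0399, np.float64(0.0007), 81) 0.037
pd scene (array([0.503 , 0.2839, 0.0373]), 0.0402, np.float64(0.0017), 70) 0.037
pc top (array([0.5068, 0.2035, 0.0328]), 0.0548, np.float64(0.0007), 75) 0.034
pc scene (array([0.5078, 0.2018, 0.0344]), 0.0553, np.float64(0.0014), 68) 0.034
pb top (array([0.5117, 0.1217, 0.0299]), 0.0698, np.float64(0.0008), 71) 0.031
pb scene (array([0.5128, 0.1202, 0.0314]), 0.0704, np.float64(0.0013), 65) 0.031
```

```bash
cat > go.py <<'E'
from h import *
def go(x,y,z,yaw=5.):
    s=observe(); Rc=R.from_rotvec(s["eef_rot"])
    c,n=np.cos(np.radians(yaw)),np.sin(np.radians(yaw))
    Rt=R.from_matrix(np.array([[-n,c,0],[c,n,0],[0,0,-1]]).T)
    # columns: x=(-n,c,0), y=(c,n,0), z=(0,0,-1)
    d=np.array([x,y,z])-s["tool_pos"]
    print("t",round(s["time_s"],2),"pos",s["tool_pos"].round(4),"F",s["wrist_force"].round(1),"w",round(float(s["width"]),4))
    print("shift in target-yaw tool axes mm",(Rt.inv().apply(d)*1000).round(1)," in current:",(Rc.inv().apply(d)*1000).round(1)," rot deg",np.degrees((Rc.inv()*Rt).as_rotvec()).round(2))
E
python3 - <<'E'
from fit import *
for n in("top","scene"):
    d=snapshot(n);W=cloud(d)
    for z,r,c in((.1,.027,(.529,-.190)),(.085,.024,(.521,-.108)),(.055,.018,(.537,-.27)),(.07,.021,(.551,-.356))):
        m=(abs(W[...,2]-z)<.004)&(np.hypot(W[...,0]-c[0],W[...,1]-c[1])<r+.015)
        P=W[m]
        g=least_squares(lambda p:np.hypot(P[:,0]-p[0],P[:,1]-p[1])-(r-.002),c,loss='soft_l1',f_scale=.001)
        print(n,z,g.x.round(4),m.sum())
from go import go
go(.529,-.190,.26)
E
```

```text
top 0.1 [ 0.5272 -0.1923] 121
top 0.085 [ 0.5203 -0.1078] 96
top 0.055 [ 0.5363 -0.27  ] 70
top 0.07 [ 0.5507 -0.3564] 88
scene 0.1 [ 0.5275 -0.1933] 177
scene 0.085 [ 0.5203 -0.1087] 139
scene 0.055 [ 0.5365 -0.2711] 122
scene 0.07 [ 0.5507 -0.3573] 174
t 0.35 pos [0.1524 0.6318 0.2312] F [0.9 0.  0.5] w 0.0854
shift in target-yaw tool axes mm [-851.5  303.5  -28.8]  in current: [-558.8 -710.5  -28.6]  rot deg [-1.000e-02  1.000e-02  7.144e+01]
```

Request:
{"method": "send_rows", "body": {
  "series": [
    {"xyz":[-20,-8,-5]},
    {"xyz":[-38,-15,-5]},
    {"xyz":[-38,-15,-5]},
    {"xyz":[-38,-15,-5]},
    {"xyz":[-38,-15,-5]},
    {"xyz":[-38,-15,-5]},
    {"xyz":[-38,-15,-5]},
    {"xyz":[-38,-15,-5]},
    {"xyz":[-38,-15,-5]},
    {"xyz":[-30,-10,-5]}
  ],
  "fingers": -1,
  "squeeze": 50
}}

```text
validation failed for argument at $.se...
```

Request:
{"method": "send_rows", "body": {
  "series": [
    {"rotation":[0,0,7.1]},
    {"rotation":[0,0,7.1]},
    {"rotation":[0,0,7.1]},
    {"rotation":[0,0,7.1]},
    {"rotation":[0,0,7.1]},
    {"rotation":[0,0,7.1]},
    {"rotation":[0,0,7.1]},
    {"rotation":[0,0,7.1]},
    {"rotation":[0,0,7.1]},
    {"rotation":[0,0,7.5]}
  ]
}}

```text
validation failed for argument at $.se...
```

```bash
python3 -c "
from go import *
go(.5273,-.1928,.20)"
```

```text
t 0.35 pos [0.1524 0.6318 0.2312] F [0.9 0.  0.5] w 0.0854
shift in target-yaw tool axes mm [-854.1  301.6   31.2]  in current: [-557.8 -713.6   31.4]  rot deg [-1.000e-02  1.000e-02  7.144e+01]
```

Both keys are needed in each row.

Request:
{"method": "send_rows", "body": {
  "series": [
    {"xyz":[-20,-8,-5],"rotation":[0,0,0]},
    {"xyz":[-38,-15,-5],"rotation":[0,0,0]},
    {"xyz":[-38,-15,-5],"rotation":[0,0,0]},
    {"xyz":[-38,-15,-5],"rotation":[0,0,0]},
    {"xyz":[-38,-15,-5],"rotation":[0,0,0]},
    {"xyz":[-38,-15,-5],"rotation":[0,0,0]},
    {"xyz":[-38,-15,-5],"rotation":[0,0,0]},
    {"xyz":[-38,-15,-5],"rotation":[0,0,0]},
    {"xyz":[-38,-15,-5],"rotation":[0,0,0]},
    {"xyz":[-30,-10,-5],"rotation":[0,0,0]}
  ],
  "fingers": -1,
  "squeeze": 50
}}

```text
time_s: 1.35
tool_pos: [0.4659, 0.413, 0.2816]
eef_rot: [0.372, 3.119, -0.0]
wrist_force: [0.0, 0.1, 0.2]
width: 0.0852
```

Request:
{"method": "send_rows", "body": {
  "series": [
    {"xyz":[0,0,0],"rotation":[0,0,7.1]},
    {"xyz":[0,0,0],"rotation":[0,0,7.1]},
    {"xyz":[0,0,0],"rotation":[0,0,7.1]},
    {"xyz":[0,0,0],"rotation":[0,0,7.1]},
    {"xyz":[0,0,0],"rotation":[0,0,7.1]},
    {"xyz":[0,0,0],"rotation":[0,0,7.1]},
    {"xyz":[0,0,0],"rotation":[0,0,7.1]},
    {"xyz":[0,0,0],"rotation":[0,0,7.1]},
    {"xyz":[0,0,0],"rotation":[0,0,7.1]},
    {"xyz":[0,0,0],"rotation":[0,0,7.5]}
  ]
}}

```text
time_s: 2.35
tool_pos: [0.4642, 0.4146, 0.2813]
eef_rot: [-2.128, -2.311, 0.0]
wrist_force: [0.5, -0.1, -0.1]
width: 0.085
```

```bash
python3 -c "
from go import *
go(.5273,-.1928,.20)"
```

```text
t 2.35 pos [0.4642 0.4146 0.2813] F [ 0.5 -0.1 -0.1] w 0.085
shift in target-yaw tool axes mm [-610.6    9.9   81.3]  in current: [-610.6   12.7   81.3]  rot deg [-0.    0.   -0.26]
```

Request:
{"method": "send_rows", "body": {
  "series": [
    {"xyz":[-15,0,0],"rotation":[0,0,-0.2]},
    {"xyz":[-30,1,0],"rotation":[0,0,0]},
    {"xyz":[-40,1,0],"rotation":[0,0,0]},
    {"xyz":[-40,1,0],"rotation":[0,0,0]},
    {"xyz":[-40,1,0],"rotation":[0,0,0]},
    {"xyz":[-40,1,0],"rotation":[0,0,0]},
    {"xyz":[-40,1,0],"rotation":[0,0,0]},
    {"xyz":[-40,1,0],"rotation":[0,0,0]},
    {"xyz":[-40,1,0],"rotation":[0,0,0]},
    {"xyz":[-40,1,0],"rotation":[0,0,0]}
  ]
}}

```text
time_s: 3.35
tool_pos: [0.5059, 0.0498, 0.2814]
eef_rot: [2.113, 2.324, 0.0]
wrist_force: [1.0, 0.9, 0.1]
width: 0.0853
```

Request:
{"method": "send_rows", "body": {
  "series": [
    {"xyz":[-40,0,10],"rotation":[0,0,0]},
    {"xyz":[-40,1,10],"rotation":[0,0,0]},
    {"xyz":[-40,0,10],"rotation":[0,0,0]},
    {"xyz":[-40,1,10],"rotation":[0,0,0]},
    {"xyz":[-40,0,10],"rotation":[0,0,0]},
    {"xyz":[-30,0,10],"rotation":[0,0,0]},
    {"xyz":[-15,0,10],"rotation":[0,0,0]},
    {"xyz":[0,0,0],"rotation":[0,0,0]},
    {"xyz":[0,0,0],"rotation":[0,0,0]},
    {"xyz":[0,0,0],"rotation":[0,0,0]}
  ]
}}

```text
time_s: 4.35
tool_pos: [0.5307, -0.1907, 0.2117]
eef_rot: [2.116, 2.322, 0.0]
wrist_force: [0.3, 0.2, 0.1]
width: 0.0854
```

```bash
python3 -c "
from go import *
go(.5273,-.1928,.06)
d=snapshot('wrist');cv2.imwrite('pics/w1.png',d['img']);print(d['eye'],d['attitude'],d['fov_y'])"
```

```text
t 4.35 pos [ 0.5307 -0.1907  0.2117] F [0.3 0.2 0.1] w 0.0854
shift in target-yaw tool axes mm [ -1.8  -3.6 151.7]  in current: [ -1.8  -3.6 151.7]  rot deg [ 0.02 -0.    0.33]
[ 0.52385693 -0.12231168  0.35366271] [2.86390916 0.13242876 0.01985303] 65.70646984690485
```

View pics/w1.png

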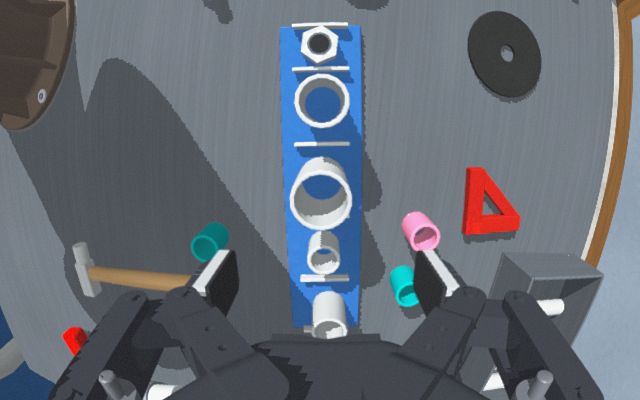

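The wrist view shows nut (320,45), c (322,100), d (320,193), a (323,253), b (330,315) in a row. The jaws straddle the row on both sides, so I'm descending on tube d.

Request:
{"method": "send_rows", "body": {
  "series": [
    {"xyz":[-1,-2,10],"rotation":[0,0,0]},
    {"xyz":[-1,-2,18],"rotation":[0,0,0]},
    {"xyz":[0,0,20],"rotation":[0,0,0]},
    {"xyz":[0,0,20],"rotation":[0,0,0]},
    {"xyz":[0,0,20],"rotation":[0,0,0]},
    {"xyz":[0,0,20],"rotation":[0,0,0]},
    {"xyz":[0,0,18],"rotation":[0,0,0]},
    {"xyz":[0,0,14],"rotation":[0,0,0]},
    {"xyz":[0,0,8],"rotation":[0,0,0]},
    {"xyz":[0,0,4],"rotation":[0,0,0]}
  ]
}}

```text
time_s: 5.4
tool_pos: [0.5267, -0.1938, 0.0586]
eef_rot: [-2.117, -2.321, 0.0]
wrist_force: [0.7, -0.3, 0.7]
width: 0.0854
```

Request:
{"method": "send_rows", "body": {
  "series": [
    {"xyz":[0,0,0],"rotation":[0,0,0]},
    {"xyz":[0,0,0],"rotation":[0,0,0]},
    {"xyz":[0,0,0],"rotation":[0,0,0]},
    {"xyz":[0,0,0],"rotation":[0,0,0]},
    {"xyz":[0,0,0],"rotation":[0,0,0]},
    {"xyz":[0,0,0],"rotation":[0,0,0]},
    {"xyz":[0,0,0],"rotation":[0,0,0]},
    {"xyz":[0,0,0],"rotation":[0,0,0]},
    {"xyz":[0,0,0],"rotation":[0,0,0]},
    {"xyz":[0,0,0],"rotation":[0,0,0]}
  ],
  "fingers": 1,
  "squeeze": 50
}}

```text
time_s: 6.4
tool_pos: [0.5273, -0.1943, 0.0602]
eef_rot: [2.117, 2.32, 0.001]
wrist_force: [-2.8, 0.6, 6.9]
width: 0.0538
```

```bash
python3 -c "
from go import *
go(.5273,-.1928,.06)
d=snapshot('wrist');cv2.imwrite('pics/w2.png',d['img'])"
```

```text
t 6.4 pos [ 0.5273 -0.1943  0.0602] F [-2.8  0.6  6.9] w 0.0538
shift in target-yaw tool axes mm [1.5 0.2 0.2]  in current: [1.5 0.2 0.2]  rot deg [0.06 0.03 0.23]
```

View pics/w2.png

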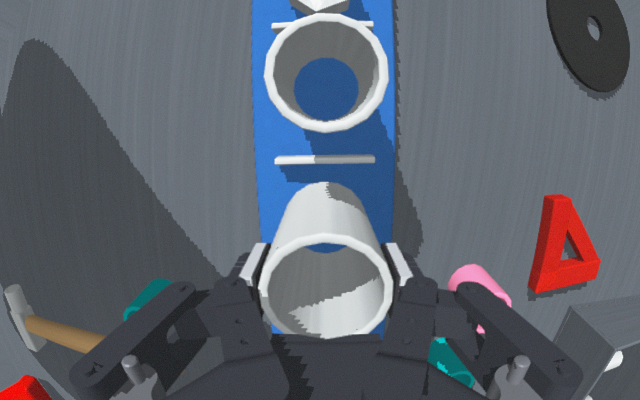

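Held, width 53.8 mm (54 expected). Lifting.

Request:
{"method": "send_rows", "body": {
  "series": [
    {"xyz":[0,0,-2],"rotation":[0,0,0]},
    {"xyz":[0,0,-6],"rotation":[0,0,0]},
    {"xyz":[0,0,-14],"rotation":[0,0,0]},
    {"xyz":[0,0,-18],"rotation":[0,0,0]},
    {"xyz":[0,0,-20],"rotation":[0,0,0]},
    {"xyz":[0,0,-20],"rotation":[0,0,0]},
    {"xyz":[0,0,-16],"rotation":[0,0,0]},
    {"xyz":[0,0,-10],"rotation":[0,0,0]},
    {"xyz":[0,0,-6],"rotation":[0,0,0]},
    {"xyz":[0,0,-2],"rotation":[0,0,0]}
  ]
}}

```text
time_s: 7.45
tool_pos: [0.527, -0.1942, 0.1739]
eef_rot: [2.117, 2.32, 0.0]
wrist_force: [1.1, -0.3, -4.2]
width: 0.0538
```

```bash
python3 -c "
from go import *
go(.5026,.2835,.175)
d=snapshot('scene');cv2.imwrite('pics/s2.png',d['img'])"
```

```text
t 7.45 pos [ 0.527  -0.1942  0.1739] F [ 1.1 -0.3 -4.2] w 0.0538
shift in target-yaw tool axes mm [478.   17.3  -1.1]  in current: [477.9  19.2  -1.2]  rot deg [0.03 0.02 0.23]
```

View pics/s2.png

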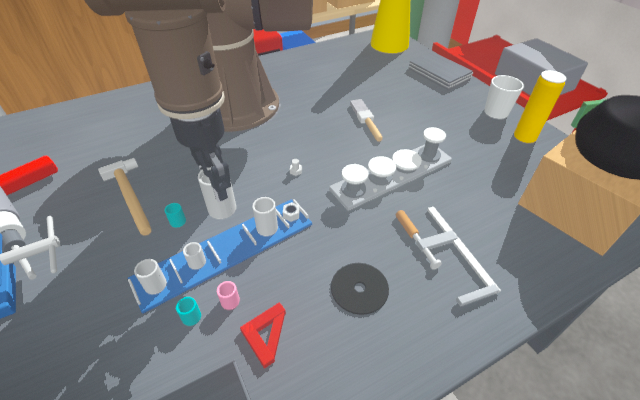

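The scene shows d hanging upright in the gripper at (220,190), and the other tubes undisturbed.

Request:
{"method": "send_rows", "body": {
  "series": [
    {"xyz":[5,1,0],"rotation":[0,0,0.2]},
    {"xyz":[15,1,0],"rotation":[0,0,0]},
    {"xyz":[25,1,0],"rotation":[0,0,0]},
    {"xyz":[30,1,0],"rotation":[0,0,0]},
    {"xyz":[30,1,0],"rotation":[0,0,0]},
    {"xyz":[30,1,0],"rotation":[0,0,0]},
    {"xyz":[30,1,0],"rotation":[0,0,0]},
    {"xyz":[30,1,0],"rotation":[0,0,0]},
    {"xyz":[30,1,0],"rotation":[0,0,0]},
    {"xyz":[30,1,0],"rotation":[0,0,0]}
  ]
}}

```text
time_s: 8.5
tool_pos: [0.5135, 0.0628, 0.1728]
eef_rot: [-2.121, -2.316, 0.001]
wrist_force: [-0.3, 0.6, -4.7]
width: 0.0535
```

Request:
{"method": "send_rows", "body": {
  "series": [
    {"xyz":[30,1,0],"rotation":[0,0,0]},
    {"xyz":[30,1,0],"rotation":[0,0,0]},
    {"xyz":[30,1,0],"rotation":[0,0,0]},
    {"xyz":[30,1,0],"rotation":[0,0,0]},
    {"xyz":[30,1,0],"rotation":[0,0,0]},
    {"xyz":[30,1,0],"rotation":[0,0,0]},
    {"xyz":[22,1,0],"rotation":[0,0,0]},
    {"xyz":[13,1,0],"rotation":[0,0,0]},
    {"xyz":[6,0,0],"rotation":[0,0,0]},
    {"xyz":[2,0,0],"rotation":[0,0,0]}
  ]
}}

```text
time_s: 9.5
tool_pos: [0.5024, 0.2838, 0.1729]
eef_rot: [-2.121, -2.317, 0.001]
wrist_force: [-0.1, -0.4, -5.1]
width: 0.0537
```

```bash
python3 -c "
from go import *
go(.5026,.2835,.093)"
```

```text
t 9.5 pos [0.5024 0.2838 0.1729] F [-0.1 -0.4 -5.1] w 0.0537
shift in target-yaw tool axes mm [-0.3  0.1 79.9]  in current: [-0.2  0.2 79.9]  rot deg [-0.04  0.02  0.07]
```

Request:
{"method": "send_rows", "body": {
  "series": [
    {"xyz":[0,0,4],"rotation":[0,0,0]},
    {"xyz":[0,0,10],"rotation":[0,0,0]},
    {"xyz":[0,0,15],"rotation":[0,0,0]},
    {"xyz":[0,0,15],"rotation":[0,0,0]},
    {"xyz":[0,0,13],"rotation":[0,0,0]},
    {"xyz":[0,0,10],"rotation":[0,0,0]},
    {"xyz":[0,0,6],"rotation":[0,0,0]},
    {"xyz":[0,0,4],"rotation":[0,0,0]},
    {"xyz":[0,0,2],"rotation":[0,0,0]},
    {"xyz":[0,0,0],"rotation":[0,0,0]}
  ]
}}

```text
time_s: 10.5
tool_pos: [0.503, 0.2837, 0.0944]
eef_rot: [2.122, 2.317, 0.0]
wrist_force: [0.5, 0.1, -4.8]
width: 0.0538
```

Request:
{"method": "send_rows", "body": {
  "series": [
    {"xyz":[0,0,1],"rotation":[0,0,0]},
    {"xyz":[0,0,0],"rotation":[0,0,0]},
    {"xyz":[0,0,1],"rotation":[0,0,0]},
    {"xyz":[0,0,0],"rotation":[0,0,0]},
    {"xyz":[0,0,0.5],"rotation":[0,0,0]},
    {"xyz":[0,0,0],"rotation":[0,0,0]},
    {"xyz":[0,0,0],"rotation":[0,0,0]},
    {"xyz":[0,0,0],"rotation":[0,0,0]},
    {"xyz":[0,0,0],"rotation":[0,0,0]},
    {"xyz":[0,0,0],"rotation":[0,0,0]}
  ]
}}

```text
time_s: 11.5
tool_pos: [0.5029, 0.2836, 0.0918]
eef_rot: [2.122, 2.317, 0.0]
wrist_force: [0.5, 0.8, -5.1]
width: 0.0539
```

```bash
python3 -c "
from go import *
go(.5026,.2835,.09)
d=snapshot('scene');cv2.imwrite('pics/s3.png',cv2.resize(d['img'][80:240,300:500],None,fx=3,fy=3))"
```

```text
t 11.5 pos [0.5029 0.2836 0.0918] F [ 0.5  0.8 -5.1] w 0.0539
shift in target-yaw tool axes mm [-0.  -0.4  1.8]  in current: [-0.  -0.4  1.8]  rot deg [0.   0.   0.03]
```

View pics/s3.png

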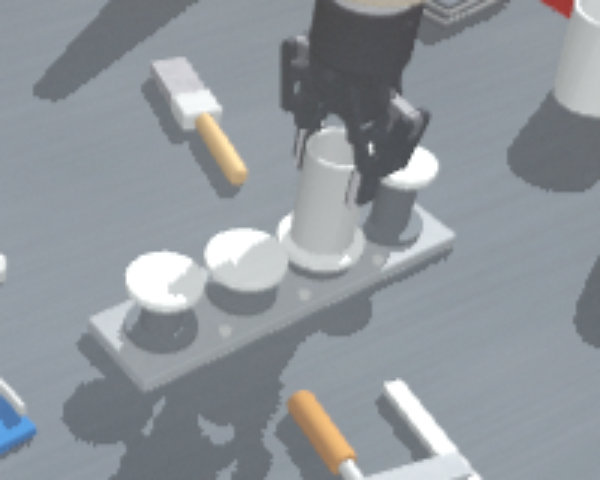

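The crop shows d centred over pedestal d at (320,235). It's still hanging, since the force hasn't changed, so I'll lower it in small steps until it makes contact.

Request:
{"method": "send_rows", "body": {
  "series": [
    {"xyz":[0,0,0.6],"rotation":[0,0,0]},
    {"xyz":[0,0,0],"rotation":[0,0,0]},
    {"xyz":[0,0,0.5],"rotation":[0,0,0]},
    {"xyz":[0,0,0],"rotation":[0,0,0]},
    {"xyz":[0,0,0.5],"rotation":[0,0,0]},
    {"xyz":[0,0,0],"rotation":[0,0,0]},
    {"xyz":[0,0,0],"rotation":[0,0,0]},
    {"xyz":[0,0,0],"rotation":[0,0,0]},
    {"xyz":[0,0,0],"rotation":[0,0,0]},
    {"xyz":[0,0,0],"rotation":[0,0,0]}
  ]
}}

```text
time_s: 12.55
tool_pos: [0.503, 0.2836, 0.0903]
eef_rot: [2.122, 2.317, 0.0]
wrist_force: [-1.3, -0.3, 0.6]
width: 0.0537
```

Contact. Releasing, then rising.

Request:
{"method": "send_rows", "body": {
  "series": [
    {"xyz":[0,0,0],"rotation":[0,0,0]},
    {"xyz":[0,0,0],"rotation":[0,0,0]},
    {"xyz":[0,0,0],"rotation":[0,0,0]},
    {"xyz":[0,0,0],"rotation":[0,0,0]},
    {"xyz":[0,0,0],"rotation":[0,0,0]},
    {"xyz":[0,0,0],"rotation":[0,0,0]},
    {"xyz":[0,0,0],"rotation":[0,0,0]},
    {"xyz":[0,0,0],"rotation":[0,0,0]},
    {"xyz":[0,0,0],"rotation":[0,0,0]},
    {"xyz":[0,0,0],"rotation":[0,0,0]}
  ],
  "fingers": -1
}}

```text
time_s: 13.55
tool_pos: [0.5029, 0.2836, 0.0902]
eef_rot: [-2.122, -2.317, 0.0]
wrist_force: [-0.0, -0.7, -0.4]
width: 0.0856
```

Request:
{"method": "send_rows", "body": {
  "series": [
    {"xyz":[0,0,-3],"rotation":[0,0,0]},
    {"xyz":[0,0,-8],"rotation":[0,0,0]},
    {"xyz":[0,0,-15],"rotation":[0,0,0]},
    {"xyz":[0,0,-20],"rotation":[0,0,0]},
    {"xyz":[0,0,-20],"rotation":[0,0,0]},
    {"xyz":[0,0,-20],"rotation":[0,0,0]},
    {"xyz":[-10,0,-14],"rotation":[0,0,0]},
    {"xyz":[-20,0,-5],"rotation":[0,0,0]},
    {"xyz":[-35,0,0],"rotation":[0,0,0]},
    {"xyz":[-40,0,0],"rotation":[0,0,0]}
  ]
}}

```text
time_s: 14.55
tool_pos: [0.5121, 0.178, 0.1958]
eef_rot: [2.12, 2.318, 0.001]
wrist_force: [0.9, -0.2, -0.1]
width: 0.0851
```

```bash
python3 -c "
from go import *
go(.5205,-.1085,.18)"
```

```text
t 14.55 pos [0.5121 0.178  0.1958] F [ 0.9 -0.2 -0.1] w 0.0851
shift in target-yaw tool axes mm [-286.1  -16.6   15.8]  in current: [-286.1  -17.2   15.7]  rot deg [ 0.04 -0.01  0.12]
```

Request:
{"method": "send_rows", "body": {
  "series": [
    {"xyz":[-40,-2,0],"rotation":[0,0,0.1]},
    {"xyz":[-40,-2,0],"rotation":[0,0,0]},
    {"xyz":[-40,-2,0],"rotation":[0,0,0]},
    {"xyz":[-40,-2,0],"rotation":[0,0,0]},
    {"xyz":[-40,-3,0],"rotation":[0,0,0]},
    {"xyz":[-36,-2,0],"rotation":[0,0,0]},
    {"xyz":[-25,-2,0],"rotation":[0,0,0]},
    {"xyz":[-15,-2,0],"rotation":[0,0,0]},
    {"xyz":[-7,0,6],"rotation":[0,0,0]},
    {"xyz":[-3,0,10],"rotation":[0,0,0]}
  ]
}}

```text
time_s: 15.55
tool_pos: [0.5201, -0.1077, 0.1791]
eef_rot: [2.124, 2.314, 0.001]
wrist_force: [0.2, -0.3, 1.5]
width: 0.0852
```

```bash
python3 - <<'E'
from go import *
from fit import fit,T
go(.5205,-.1085,.048)
for n in("top","scene"):
    d=snapshot(n)
    print(n,fit(d,.5026,.2844,.13,.027), fit(d,.5205,-.1085,.085,.024))
E
```

```text
t 15.55 pos [ 0.5201 -0.1077  0.1791] F [ 0.2 -0.3  1.5] w 0.0852
shift in target-yaw tool axes mm [ -0.8   0.3 131.1]  in current: [ -0.8   0.2 131.1]  rot deg [ 0.06  0.02 -0.1 ]
top (array([0.50301111, 0.28402281, 0.02609228]), np.float64(0.1292603280595454), np.float64(0.0008456622671718546), 67) None
scene (array([0.5039889 , 0.28211636, 0.02797119]), np.float64(0.1287430469435039), np.float64(0.001591146992836862), 55) (array([ 0.52142105, -0.10923969,  0.02412646]), np.float64(0.08407430943997418), np.float64(0.0009612551117695002), 58)
```

Tube d stands on its pedestal, within 2 mm of centre, top at 0.129. Next is tube c.

Request:
{"method": "send_rows", "body": {
  "series": [
    {"xyz":[-1,0,6],"rotation":[0,0,0]},
    {"xyz":[0,0,15],"rotation":[0,0,0]},
    {"xyz":[0,0,18],"rotation":[0,0,0]},
    {"xyz":[0,0,18],"rotation":[0,0,0]},
    {"xyz":[0,0,18],"rotation":[0,0,0]},
    {"xyz":[0,0,18],"rotation":[0,0,0]},
    {"xyz":[0,0,16],"rotation":[0,0,0]},
    {"xyz":[0,0,12],"rotation":[0,0,0]},
    {"xyz":[0,0,7],"rotation":[0,0,0]},
    {"xyz":[0,0,3],"rotation":[0,0,0]}
  ]
}}

```text
time_s: 16.65
tool_pos: [0.5198, -0.108, 0.0476]
eef_rot: [-2.123, -2.315, 0.0]
wrist_force: [-0.1, -0.7, 0.2]
width: 0.0851
```

Request:
{"method": "send_rows", "body": {
  "series": [
    {"xyz":[0,0,0],"rotation":[0,0,0]},
    {"xyz":[0,0,0],"rotation":[0,0,0]},
    {"xyz":[0,0,0],"rotation":[0,0,0]},
    {"xyz":[0,0,0],"rotation":[0,0,0]},
    {"xyz":[0,0,0],"rotation":[0,0,0]},
    {"xyz":[0,0,0],"rotation":[0,0,0]},
    {"xyz":[0,0,0],"rotation":[0,0,0]},
    {"xyz":[0,0,0],"rotation":[0,0,0]},
    {"xyz":[0,0,0],"rotation":[0,0,0]},
    {"xyz":[0,0,0],"rotation":[0,0,0]}
  ],
  "fingers": 1,
  "squeeze": 50
}}

```text
time_s: 17.65
tool_pos: [0.5204, -0.1086, 0.049]
eef_rot: [2.123, 2.314, 0.001]
wrist_force: [-0.3, 0.3, 5.6]
width: 0.0469
```

Request:
{"method": "send_rows", "body": {
  "series": [
    {"xyz":[0,0,-2],"rotation":[0,0,0]},
    {"xyz":[0,0,-6],"rotation":[0,0,0]},
    {"xyz":[0,0,-14],"rotation":[0,0,0]},
    {"xyz":[0,0,-18],"rotation":[0,0,0]},
    {"xyz":[0,0,-20],"rotation":[0,0,0]},
    {"xyz":[0,0,-18],"rotation":[0,0,0]},
    {"xyz":[0,0,-12],"rotation":[0,0,0]},
    {"xyz":[0,0,-6],"rotation":[0,0,0]},
    {"xyz":[0,0,-3],"rotation":[0,0,0]},
    {"xyz":[0,0,-1],"rotation":[0,0,0]}
  ]
}}

```text
time_s: 18.65
tool_pos: [0.5197, -0.1083, 0.148]
eef_rot: [-2.124, -2.315, 0.0]
wrist_force: [-0.6, -0.7, -2.4]
width: 0.0467
```

```bash
python3 -c "
from go import *
go(.5073,.2027,.149)
d=snapshot('wrist');cv2.imwrite('pics/w3.png',d['img'])"
```

```text
t 18.65 pos [ 0.5197 -0.1083  0.148 ] F [-0.6 -0.7 -2.4] w 0.0467
shift in target-yaw tool axes mm [310.9  14.7  -1. ]  in current: [311.   14.4  -0.9]  rot deg [-0.02 -0.01 -0.07]
```

View pics/w3.png

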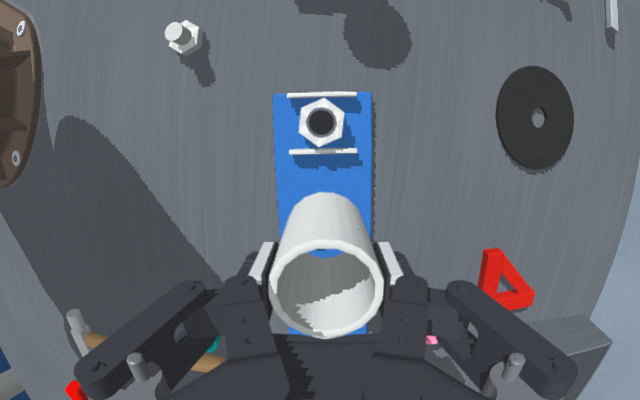

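The wrist view shows c held upright at (327,285) and the nut in place at (322,122).

Request:
{"method": "send_rows", "body": {
  "series": [
    {"xyz":[5,0,0],"rotation":[0,0,0]},
    {"xyz":[15,1,0],"rotation":[0,0,0]},
    {"xyz":[25,1,0],"rotation":[0,0,0]},
    {"xyz":[30,1,0],"rotation":[0,0,0]},
    {"xyz":[30,1,0],"rotation":[0,0,0]},
    {"xyz":[30,2,0],"rotation":[0,0,0]},
    {"xyz":[30,2,0],"rotation":[0,0,0]},
    {"xyz":[30,2,0],"rotation":[0,0,0]},
    {"xyz":[30,2,0],"rotation":[0,0,0]},
    {"xyz":[30,1,0],"rotation":[0,0,0]}
  ]
}}

```text
time_s: 19.7
tool_pos: [0.5101, 0.1489, 0.1478]
eef_rot: [-2.123, -2.315, 0.001]
wrist_force: [-0.5, 0.8, -3.5]
width: 0.0469
```

Request:
{"method": "send_rows", "body": {
  "series": [
    {"xyz":[25,1,0],"rotation":[0,0,0]},
    {"xyz":[18,0,0],"rotation":[0,0,0]},
    {"xyz":[9,0,0],"rotation":[0,0,0]},
    {"xyz":[4,0,3],"rotation":[0,0,0]},
    {"xyz":[0,0,8],"rotation":[0,0,0]},
    {"xyz":[0,0,12],"rotation":[0,0,0]},
    {"xyz":[0,0,12],"rotation":[0,0,0]},
    {"xyz":[0,0,8],"rotation":[0,0,0]},
    {"xyz":[0,0,4],"rotation":[0,0,0]},
    {"xyz":[0,0,2],"rotation":[0,0,0]}
  ]
}}

```text
time_s: 20.7
tool_pos: [0.507, 0.2023, 0.0985]
eef_rot: [-2.124, -2.314, 0.001]
wrist_force: [-0.9, -1.0, -2.6]
width: 0.0466
```

```bash
python3 -c "
from go import *
go(.5073,.2027,.094)"
```

```text
t 20.7 pos [0.507  0.2023 0.0985] F [-0.9 -1.  -2.6] w 0.0466
shift in target-yaw tool axes mm [0.4 0.4 4.5]  in current: [0.4 0.4 4.5]  rot deg [-0.05  0.01 -0.09]
```

Request:
{"method": "send_rows", "body": {
  "series": [
    {"xyz":[0,0,1.5],"rotation":[0,0,0]},
    {"xyz":[0,0,0],"rotation":[0,0,0]},
    {"xyz":[0,0,1],"rotation":[0,0,0]},
    {"xyz":[0,0,0],"rotation":[0,0,0]},
    {"xyz":[0,0,0.7],"rotation":[0,0,0]},
    {"xyz":[0,0,0],"rotation":[0,0,0]},
    {"xyz":[0,0,0.7],"rotation":[0,0,0]},
    {"xyz":[0,0,0],"rotation":[0,0,0]},
    {"xyz":[0,0,0],"rotation":[0,0,0]},
    {"xyz":[0,0,0],"rotation":[0,0,0]}
  ]
}}

```text
time_s: 21.7
tool_pos: [0.5071, 0.2026, 0.0953]
eef_rot: [-2.124, -2.315, 0.0]
wrist_force: [-0.5, 0.9, -2.9]
width: 0.0467
```

Request:
{"method": "send_rows", "body": {
  "series": [
    {"xyz":[0,0,0.5],"rotation":[0,0,0]},
    {"xyz":[0,0,0],"rotation":[0,0,0]},
    {"xyz":[0,0,0.5],"rotation":[0,0,0]},
    {"xyz":[0,0,0],"rotation":[0,0,0]},
    {"xyz":[0,0,0.5],"rotation":[0,0,0]},
    {"xyz":[0,0,0],"rotation":[0,0,0]},
    {"xyz":[0,0,0],"rotation":[0,0,0]},
    {"xyz":[0,0,0],"rotation":[0,0,0]},
    {"xyz":[0,0,0],"rotation":[0,0,0]},
    {"xyz":[0,0,0],"rotation":[0,0,0]}
  ]
}}

```text
time_s: 22.7
tool_pos: [0.5071, 0.2027, 0.094]
eef_rot: [2.124, 2.315, 0.0]
wrist_force: [-2.0, -1.0, 5.6]
width: 0.0466
```

Contact. Release, rise, and go back for tube a, ahead of b because it's the shorter one.

Request:
{"method": "send_rows", "body": {
  "series": [
    {"xyz":[0,0,0],"rotation":[0,0,0]},
    {"xyz":[0,0,0],"rotation":[0,0,0]},
    {"xyz":[0,0,0],"rotation":[0,0,0]},
    {"xyz":[0,0,0],"rotation":[0,0,0]},
    {"xyz":[0,0,0],"rotation":[0,0,0]},
    {"xyz":[0,0,0],"rotation":[0,0,0]},
    {"xyz":[0,0,0],"rotation":[0,0,0]},
    {"xyz":[0,0,0],"rotation":[0,0,0]},
    {"xyz":[0,0,0],"rotation":[0,0,0]},
    {"xyz":[0,0,0],"rotation":[0,0,0]}
  ],
  "fingers": -1
}}

```text
time_s: 23.7
tool_pos: [0.5072, 0.2026, 0.0938]
eef_rot: [2.124, 2.315, 0.0]
wrist_force: [-0.3, 0.4, -0.2]
width: 0.0854
```

Request:
{"method": "send_rows", "body": {
  "series": [
    {"xyz":[0,0,-3],"rotation":[0,0,0]},
    {"xyz":[0,0,-8],"rotation":[0,0,0]},
    {"xyz":[0,0,-15],"rotation":[0,0,0]},
    {"xyz":[0,0,-20],"rotation":[0,0,0]},
    {"xyz":[0,0,-20],"rotation":[0,0,0]},
    {"xyz":[0,0,-20],"rotation":[0,0,0]},
    {"xyz":[-10,0,-12],"rotation":[0,0,0]},
    {"xyz":[-20,0,-2],"rotation":[0,0,0]},
    {"xyz":[-35,0,0],"rotation":[0,0,0]},
    {"xyz":[-40,0,0],"rotation":[0,0,0]}
  ]
}}

```text
time_s: 24.7
tool_pos: [0.5161, 0.097, 0.1942]
eef_rot: [2.122, 2.316, 0.001]
wrist_force: [1.2, -0.2, -0.2]
width: 0.0853
```

```bash
python3 -c "
from go import *
go(.5506,-.3567,.12)"
```

```text
t 24.7 pos [0.5161 0.097  0.1942] F [ 1.2 -0.2 -0.2] w 0.0853
shift in target-yaw tool axes mm [-455.    -5.2   74.2]  in current: [-455.    -5.4   74.2]  rot deg [0.03 0.   0.03]
```

Order doesn't matter for clearance, since the body stays above both tops. I've already computed b, so I'll take b first.

Request:
{"method": "send_rows", "body": {
  "series": [
    {"xyz":[-40,0,0],"rotation":[0,0,0]},
    {"xyz":[-40,-1,0],"rotation":[0,0,0]},
    {"xyz":[-40,0,0],"rotation":[0,0,0]},
    {"xyz":[-40,-1,0],"rotation":[0,0,0]},
    {"xyz":[-40,0,0],"rotation":[0,0,0]},
    {"xyz":[-40,-1,0],"rotation":[0,0,0]},
    {"xyz":[-40,0,0],"rotation":[0,0,0]},
    {"xyz":[-40,-1,0],"rotation":[0,0,0]},
    {"xyz":[-40,0,0],"rotation":[0,0,0]},
    {"xyz":[-36,-1,0],"rotation":[0,0,0]}
  ]
}}

```text
time_s: 25.7
tool_pos: [0.5445, -0.2995, 0.1939]
eef_rot: [2.124, 2.314, -0.0]
wrist_force: [1.1, -0.3, 1.0]
width: 0.0852
```

Request:
{"method": "send_rows", "body": {
  "series": [
    {"xyz":[-30,0,5],"rotation":[0,0,0]},
    {"xyz":[-17,0,12],"rotation":[0,0,0]},
    {"xyz":[-8,0,15],"rotation":[0,0,0]},
    {"xyz":[-4,0,15],"rotation":[0,0,0]},
    {"xyz":[0,0,12],"rotation":[0,0,0]},
    {"xyz":[0,0,9],"rotation":[0,0,0]},
    {"xyz":[0,0,4],"rotation":[0,0,0]},
    {"xyz":[0,0,2],"rotation":[0,0,0]},
    {"xyz":[0,0,0],"rotation":[0,0,0]},
    {"xyz":[0,0,0],"rotation":[0,0,0]}
  ]
}}

```text
time_s: 26.7
tool_pos: [0.5507, -0.3557, 0.1204]
eef_rot: [2.123, 2.315, 0.0]
wrist_force: [0.2, 0.1, 0.6]
width: 0.0855
```

```bash
python3 - <<'E'
from go import *
from fit import fit
go(.5506,-.3567,.035)
for n in("top","scene"):
    d=snapshot(n)
    print(n,fit(d,.5073,.2027,.13,.024), fit(d,.5365,-.2705,.055,.018))
d=snapshot('wrist');cv2.imwrite('pics/w4.png',d['img'])
E
```

```text
t 26.7 pos [ 0.5507 -0.3557  0.1204] F [0.2 0.1 0.6] w 0.0855
shift in target-yaw tool axes mm [-1.  -0.1 85.4]  in current: [-1.  -0.2 85.4]  rot deg [ 0.04  0.03 -0.05]
top (array([0.50735924, 0.20258081, 0.02304293]), np.float64(0.12925171082340742), np.float64(0.0006289720149855624), 58) None
scene (array([0.50884615, 0.20038471, 0.0245534 ]), np.float64(0.12886221180788804), np.float64(0.0012246271314184326), 52) (array([ 0.53733597, -0.27109865,  0.01809318]), np.float64(0.05433014813809944), np.float64(0.0009514735383964554), 47)
```

View pics/w4.png

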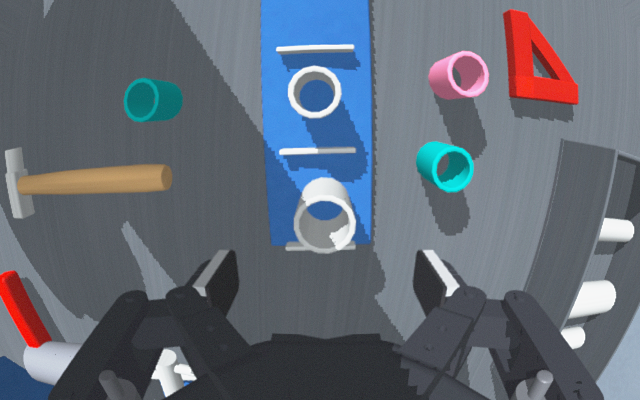

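c sits well on its pedestal. In the wrist view b is at (325,215), and the path for the jaws is clear of the turquoise look-alike at (445,165).

Request:
{"method": "send_rows", "body": {
  "series": [
    {"xyz":[-1,0,4],"rotation":[0,0,0]},
    {"xyz":[0,0,9],"rotation":[0,0,0]},
    {"xyz":[0,0,12],"rotation":[0,0,0]},
    {"xyz":[0,0,13],"rotation":[0,0,0]},
    {"xyz":[0,0,13],"rotation":[0,0,0]},
    {"xyz":[0,0,12],"rotation":[0,0,0]},
    {"xyz":[0,0,10],"rotation":[0,0,0]},
    {"xyz":[0,0,7],"rotation":[0,0,0]},
    {"xyz":[0,0,4],"rotation":[0,0,0]},
    {"xyz":[0,0,1],"rotation":[0,0,0]}
  ]
}}

```text
time_s: 27.85
tool_pos: [0.5504, -0.3567, 0.0344]
eef_rot: [-2.124, -2.315, 0.0]
wrist_force: [0.7, -0.6, -0.6]
width: 0.0855
```

Request:
{"method": "send_rows", "body": {
  "series": [
    {"xyz":[0,0,0],"rotation":[0,0,0]},
    {"xyz":[0,0,0],"rotation":[0,0,0]},
    {"xyz":[0,0,0],"rotation":[0,0,0]},
    {"xyz":[0,0,0],"rotation":[0,0,0]},
    {"xyz":[0,0,0],"rotation":[0,0,0]},
    {"xyz":[0,0,0],"rotation":[0,0,0]},
    {"xyz":[0,0,0],"rotation":[0,0,0]},
    {"xyz":[0,0,0],"rotation":[0,0,0]},
    {"xyz":[0,0,0],"rotation":[0,0,0]},
    {"xyz":[0,0,0],"rotation":[0,0,0]}
  ],
  "fingers": 1,
  "squeeze": 50
}}

```text
time_s: 28.85
tool_pos: [0.5507, -0.3569, 0.0355]
eef_rot: [2.123, 2.314, 0.0]
wrist_force: [-1.0, 1.2, 5.0]
width: 0.0406
```

Request:
{"method": "send_rows", "body": {
  "series": [
    {"xyz":[0,0,-2],"rotation":[0,0,0]},
    {"xyz":[0,0,-6],"rotation":[0,0,0]},
    {"xyz":[0,0,-14],"rotation":[0,0,0]},
    {"xyz":[0,0,-18],"rotation":[0,0,0]},
    {"xyz":[0,0,-20],"rotation":[0,0,0]},
    {"xyz":[0,0,-18],"rotation":[0,0,0]},
    {"xyz":[0,0,-14],"rotation":[0,0,0]},
    {"xyz":[0,0,-10],"rotation":[0,0,0]},
    {"xyz":[0,0,-6],"rotation":[0,0,0]},
    {"xyz":[0,0,-2],"rotation":[0,0,0]}
  ]
}}

```text
time_s: 29.85
tool_pos: [0.5505, -0.3568, 0.1453]
eef_rot: [2.123, 2.315, 0.0]
wrist_force: [-0.1, 0.1, -2.1]
width: 0.0405
```

```bash
python3 -c "
from go import *
go(.5123,.121,.145)
d=snapshot('scene');cv2.imwrite('pics/s5.png',d['img'])"
```

```text
t 29.85 pos [ 0.5505 -0.3568  0.1453] F [-0.1  0.1 -2.1] w 0.0405
shift in target-yaw tool axes mm [4.793e+02 3.600e+00 3.000e-01]  in current: [4.793e+02 3.000e+00 2.000e-01]  rot deg [ 0.02  0.02 -0.07]
```

View pics/s5.png

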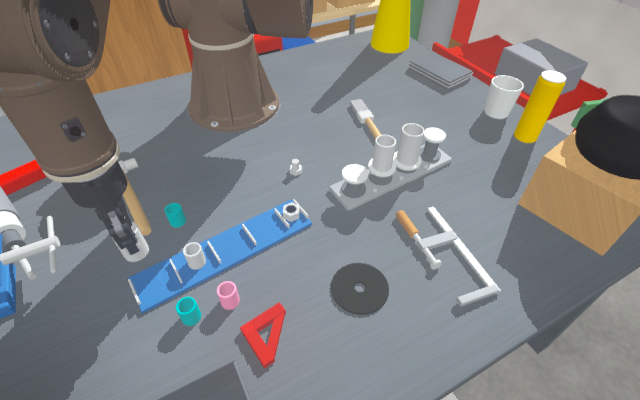

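The picture shows c (383,155) and d (411,145) standing on the jig, and b hanging in the gripper at (132,240).

Request:
{"method": "send_rows", "body": {
  "series": [
    {"xyz":[5,0,0],"rotation":[0,0,0]},
    {"xyz":[15,0,0],"rotation":[0,0,0]},
    {"xyz":[25,0,0],"rotation":[0,0,0]},
    {"xyz":[30,1,0],"rotation":[0,0,0]},
    {"xyz":[30,0,0],"rotation":[0,0,0]},
    {"xyz":[30,0,0],"rotation":[0,0,0]},
    {"xyz":[30,1,0],"rotation":[0,0,0]},
    {"xyz":[30,0,0],"rotation":[0,0,0]},
    {"xyz":[30,0,0],"rotation":[0,0,0]},
    {"xyz":[30,0,0],"rotation":[0,0,0]}
  ]
}}

```text
time_s: 30.9
tool_pos: [0.5293, -0.1003, 0.1444]
eef_rot: [-2.123, -2.315, 0.001]
wrist_force: [0.4, 0.2, -2.9]
width: 0.0403
```

Request:
{"method": "send_rows", "body": {
  "series": [
    {"xyz":[30,0,0],"rotation":[0,0,0]},
    {"xyz":[30,1,0],"rotation":[0,0,0]},
    {"xyz":[30,0,0],"rotation":[0,0,0]},
    {"xyz":[30,0,0],"rotation":[0,0,0]},
    {"xyz":[30,0,0],"rotation":[0,0,0]},
    {"xyz":[30,0,0],"rotation":[0,0,0]},
    {"xyz":[24,0,0],"rotation":[0,0,0]},
    {"xyz":[13,0,0],"rotation":[0,0,0]},
    {"xyz":[5,0,0],"rotation":[0,0,0]},
    {"xyz":[2,0,0],"rotation":[0,0,0]}
  ]
}}

```text
time_s: 31.9
tool_pos: [0.5118, 0.121, 0.1446]
eef_rot: [-2.123, -2.316, 0.001]
wrist_force: [0.5, -0.9, -2.8]
width: 0.0406
```

```bash
python3 -c "
from go import *
go(.5123,.121,.0955)"
```

```text
t 31.9 pos [0.5118 0.121  0.1446] F [ 0.5 -0.9 -2.8] w 0.0406
shift in target-yaw tool axes mm [-0.   0.5 49.1]  in current: [-0.   0.5 49.1]  rot deg [-0.02  0.01 -0.02]
```

Request:
{"method": "send_rows", "body": {
  "series": [
    {"xyz":[0,0.5,3],"rotation":[0,0,0]},
    {"xyz":[0,0,8],"rotation":[0,0,0]},
    {"xyz":[0,0,12],"rotation":[0,0,0]},
    {"xyz":[0,0,12],"rotation":[0,0,0]},
    {"xyz":[0,0,7],"rotation":[0,0,0]},
    {"xyz":[0,0,3],"rotation":[0,0,0]},
    {"xyz":[0,0,1.5],"rotation":[0,0,0]},
    {"xyz":[0,0,0],"rotation":[0,0,0]},
    {"xyz":[0,0,0.7],"rotation":[0,0,0]},
    {"xyz":[0,0,0],"rotation":[0,0,0]}
  ]
}}

```text
time_s: 32.9
tool_pos: [0.5129, 0.1209, 0.0979]
eef_rot: [2.123, 2.315, 0.001]
wrist_force: [0.1, 0.9, -3.6]
width: 0.0405
```

Request:
{"method": "send_rows", "body": {
  "series": [
    {"xyz":[0,0,0.5],"rotation":[0,0,0]},
    {"xyz":[0,0,0],"rotation":[0,0,0]},
    {"xyz":[0,0,0.5],"rotation":[0,0,0]},
    {"xyz":[0,0,0],"rotation":[0,0,0]},
    {"xyz":[0,0,0],"rotation":[0,0,0]},
    {"xyz":[0,0,0],"rotation":[0,0,0]},
    {"xyz":[0,0,0],"rotation":[0,0,0]},
    {"xyz":[0,0,0],"rotation":[0,0,0]},
    {"xyz":[0,0,0],"rotation":[0,0,0]},
    {"xyz":[0,0,0],"rotation":[0,0,0]}
  ]
}}

```text
time_s: 33.9
tool_pos: [0.5127, 0.1208, 0.0966]
eef_rot: [2.124, 2.315, 0.0]
wrist_force: [0.1, 0.3, -2.5]
width: 0.0401
```

Request:
{"method": "send_rows", "body": {
  "series": [
    {"xyz":[0,0,0.5],"rotation":[0,0,0]},
    {"xyz":[0,0,0],"rotation":[0,0,0]},
    {"xyz":[0,0,0.5],"rotation":[0,0,0]},
    {"xyz":[0,0,0],"rotation":[0,0,0]},
    {"xyz":[0,0,0.5],"rotation":[0,0,0]},
    {"xyz":[0,0,0],"rotation":[0,0,0]},
    {"xyz":[0,0,0],"rotation":[0,0,0]},
    {"xyz":[0,0,0],"rotation":[0,0,0]},
    {"xyz":[0,0,0],"rotation":[0,0,0]},
    {"xyz":[0,0,0],"rotation":[0,0,0]}
  ]
}}

```text
time_s: 34.9
tool_pos: [0.5127, 0.1209, 0.0954]
eef_rot: [2.124, 2.315, 0.0]
wrist_force: [-3.7, -0.1, 6.9]
width: 0.0404
```

Contact; releasing.

Request:
{"method": "send_rows", "body": {
  "series": [
    {"xyz":[0,0,0],"rotation":[0,0,0]},
    {"xyz":[0,0,0],"rotation":[0,0,0]},
    {"xyz":[0,0,0],"rotation":[0,0,0]},
    {"xyz":[0,0,0],"rotation":[0,0,0]},
    {"xyz":[0,0,0],"rotation":[0,0,0]},
    {"xyz":[0,0,0],"rotation":[0,0,0]},
    {"xyz":[0,0,0],"rotation":[0,0,0]},
    {"xyz":[0,0,0],"rotation":[0,0,0]},
    {"xyz":[0,0,0],"rotation":[0,0,0]},
    {"xyz":[0,0,0],"rotation":[0,0,0]}
  ],
  "fingers": -1
}}

```text
time_s: 35.9
tool_pos: [0.5127, 0.1208, 0.0951]
eef_rot: [-2.124, -2.315, 0.0]
wrist_force: [-0.0, 0.2, 0.1]
width: 0.0854
```

Request:
{"method": "send_rows", "body": {
  "series": [
    {"xyz":[0,0,-3],"rotation":[0,0,0]},
    {"xyz":[0,0,-8],"rotation":[0,0,0]},
    {"xyz":[0,0,-15],"rotation":[0,0,0]},
    {"xyz":[0,0,-20],"rotation":[0,0,0]},
    {"xyz":[0,0,-20],"rotation":[0,0,0]},
    {"xyz":[0,0,-20],"rotation":[0,0,0]},
    {"xyz":[-10,0,-12],"rotation":[0,0,0]},
    {"xyz":[-20,0,-2],"rotation":[0,0,0]},
    {"xyz":[-35,0,0],"rotation":[0,0,0]},
    {"xyz":[-40,0,0],"rotation":[0,0,0]}
  ]
}}

```text
time_s: 36.9
tool_pos: [0.5217, 0.0152, 0.1955]
eef_rot: [2.122, 2.316, 0.001]
wrist_force: [0.4, -0.0, -0.3]
width: 0.0855
```

```bash
python3 -c "
from go import *
go(.5365,-.2705,.11)"
```

```text
t 36.9 pos [0.5217 0.0152 0.1955] F [ 0.4 -0.  -0.3] w 0.0855
shift in target-yaw tool axes mm [-285.9  -10.1   85.5]  in current: [-285.8  -10.3   85.5]  rot deg [0.03 0.   0.02]
```

Request:
{"method": "send_rows", "body": {
  "series": [
    {"xyz":[-40,-1,0],"rotation":[0,0,0]},
    {"xyz":[-40,-2,0],"rotation":[0,0,0]},
    {"xyz":[-40,-1,5],"rotation":[0,0,0]},
    {"xyz":[-40,-2,10],"rotation":[0,0,0]},
    {"xyz":[-40,-1,15],"rotation":[0,0,0]},
    {"xyz":[-36,-2,15],"rotation":[0,0,0]},
    {"xyz":[-27,-1,15],"rotation":[0,0,0]},
    {"xyz":[-14,0,12],"rotation":[0,0,0]},
    {"xyz":[-6,0,8],"rotation":[0,0,0]},
    {"xyz":[-3,0,5],"rotation":[0,0,0]}
  ]
}}

```text
time_s: 37.9
tool_pos: [0.5359, -0.2695, 0.1094]
eef_rot: [-2.124, -2.314, 0.0]
wrist_force: [-0.2, -0.5, 0.0]
width: 0.0855
```

```bash
python3 - <<'E'
from go import *
from fit import fit
go(.5365,-.2705,.022)
for n in("top","scene"):
    d=snapshot(n)
    print(n,fit(d,.5123,.121,.13,.021))
d=snapshot('wrist');cv2.imwrite('pics/w5.png',d['img'])
E
```

```text
t 37.9 pos [ 0.5359 -0.2695  0.1094] F [-0.2 -0.5  0. ] w 0.0855
shift in target-yaw tool axes mm [-1.   0.5 87.4]  in current: [-1.1  0.5 87.4]  rot deg [-0.04 -0.04 -0.09]
top None
scene (array([0.51466784, 0.11767593, 0.02161839]), np.float64(0.12884773758929147), np.float64(0.0014165240217724811), 47)
```

View pics/w5.png

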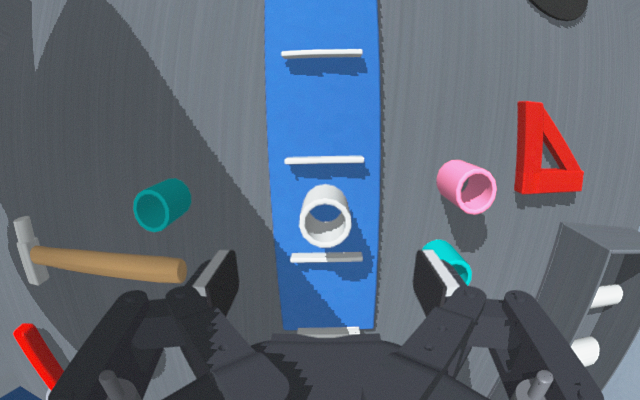

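```bash
python3 - <<'E'
from h import *
d=dict(np.load("top0.npz"));W=cloud(d)
for n,(u,v) in dict(pink=(417,155),tq=(447,156),tq2=(433,253)).items():
    P=W[v-14:v+14,u-14:u+14].reshape(-1,3);P=P[P[:,2]>.012]
    print(n,P.min(0).round(3),P.max(0).round(3))
E
```

```text
pink [ 0.63  -0.258  0.012] [ 0.665 -0.222  0.05 ]
tq [ 0.627 -0.331  0.012] [ 0.662 -0.296  0.05 ]
tq2 [ 0.381 -0.295  0.013] [ 0.415 -0.259  0.048]
```

Nothing is within 30 mm of the finger paths. Descending on a.

Request:
{"method": "send_rows", "body": {
  "series": [
    {"xyz":[-1,0.5,4],"rotation":[0,0,0]},
    {"xyz":[0,0,10],"rotation":[0,0,0]},
    {"xyz":[0,0,12],"rotation":[0,0,0]},
    {"xyz":[0,0,13],"rotation":[0,0,0]},
    {"xyz":[0,0,13],"rotation":[0,0,0]},
    {"xyz":[0,0,12],"rotation":[0,0,0]},
    {"xyz":[0,0,10],"rotation":[0,0,0]},
    {"xyz":[0,0,7],"rotation":[0,0,0]},
    {"xyz":[0,0,4],"rotation":[0,0,0]},
    {"xyz":[0,0,1],"rotation":[0,0,0]}
  ]
}}

```text
time_s: 39.05
tool_pos: [0.5369, -0.2705, 0.0237]
eef_rot: [-2.124, -2.315, 0.0]
wrist_force: [1.0, -0.1, 0.4]
width: 0.0853
```

Request:
{"method": "send_rows", "body": {
  "series": [
    {"xyz":[0,0,0],"rotation":[0,0,0]},
    {"xyz":[0,0,0],"rotation":[0,0,0]},
    {"xyz":[0,0,0],"rotation":[0,0,0]},
    {"xyz":[0,0,0],"rotation":[0,0,0]},
    {"xyz":[0,0,0],"rotation":[0,0,0]},
    {"xyz":[0,0,0],"rotation":[0,0,0]},
    {"xyz":[0,0,0],"rotation":[0,0,0]},
    {"xyz":[0,0,0],"rotation":[0,0,0]},
    {"xyz":[0,0,0],"rotation":[0,0,0]},
    {"xyz":[0,0,0],"rotation":[0,0,0]}
  ],
  "fingers": 1,
  "squeeze": 40
}}

```text
time_s: 40.05
tool_pos: [0.5372, -0.2707, 0.0247]
eef_rot: [2.123, 2.315, 0.0]
wrist_force: [-0.9, 0.8, 6.7]
width: 0.0356
```

Tube a must pass over the placed tubes (tops at 130 mm), so I'm lifting 160 mm.

Request:
{"method": "send_rows", "body": {
  "series": [
    {"xyz":[0,0,-2],"rotation":[0,0,0]},
    {"xyz":[0,0,-8],"rotation":[0,0,0]},
    {"xyz":[0,0,-16],"rotation":[0,0,0]},
    {"xyz":[0,0,-24],"rotation":[0,0,0]},
    {"xyz":[0,0,-28],"rotation":[0,0,0]},
    {"xyz":[0,0,-28],"rotation":[0,0,0]},
    {"xyz":[0,0,-24],"rotation":[0,0,0]},
    {"xyz":[0,0,-18],"rotation":[0,0,0]},
    {"xyz":[0,0,-9],"rotation":[0,0,0]},
    {"xyz":[0,0,-3],"rotation":[0,0,0]}
  ]
}}

```text
time_s: 41.05
tool_pos: [0.5373, -0.2707, 0.1852]
eef_rot: [2.123, 2.314, 0.001]
wrist_force: [-0.5, -0.8, -1.4]
width: 0.0352
```

```bash
python3 -c "
from go import *
go(.498,.3655,.185)
d=snapshot('wrist');cv2.imwrite('pics/w6.png',d['img'])"
```

```text
t 41.05 pos [ 0.5373 -0.2707  0.1852] F [-0.5 -0.8 -1.4] w 0.0352
shift in target-yaw tool axes mm [6.372e+02 1.630e+01 2.000e-01]  in current: [ 6.372e+02  1.560e+01 -3.000e-01]  rot deg [ 0.07  0.05 -0.07]
```

View pics/w6.png

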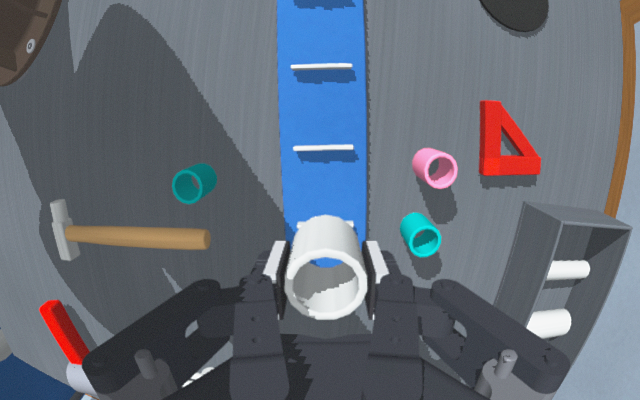

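a is held upright at (325,280). Carrying 637 mm over.

Request:
{"method": "send_rows", "body": {
  "series": [
    {"xyz":[5,0,0],"rotation":[0,0,0]},
    {"xyz":[15,0,0],"rotation":[0,0,0]},
    {"xyz":[25,1,0],"rotation":[0,0,0]},
    {"xyz":[30,1,0],"rotation":[0,0,0]},
    {"xyz":[30,1,0],"rotation":[0,0,0]},
    {"xyz":[30,1,0],"rotation":[0,0,0]},
    {"xyz":[30,1,0],"rotation":[0,0,0]},
    {"xyz":[30,1,0],"rotation":[0,0,0]},
    {"xyz":[30,1,0],"rotation":[0,0,0]},
    {"xyz":[30,1,0],"rotation":[0,0,0]}
  ]
}}

```text
time_s: 42.1
tool_pos: [0.5217, -0.0136, 0.1833]
eef_rot: [-2.123, -2.314, 0.001]
wrist_force: [0.7, -0.8, -0.7]
width: 0.0355
```

Request:
{"method": "send_rows", "body": {
  "series": [
    {"xyz":[30,1,0],"rotation":[0,0,0]},
    {"xyz":[30,1,0],"rotation":[0,0,0]},
    {"xyz":[30,1,0],"rotation":[0,0,0]},
    {"xyz":[30,1,0],"rotation":[0,0,0]},
    {"xyz":[30,1,0],"rotation":[0,0,0]},
    {"xyz":[30,1,0],"rotation":[0,0,0]},
    {"xyz":[30,1,0],"rotation":[0,0,0]},
    {"xyz":[30,1,0],"rotation":[0,0,0]},
    {"xyz":[30,0,0],"rotation":[0,0,0]},
    {"xyz":[30,0,0],"rotation":[0,0,0]}
  ]
}}

```text
time_s: 43.1
tool_pos: [0.5034, 0.2854, 0.1832]
eef_rot: [-2.123, -2.315, 0.002]
wrist_force: [0.7, 0.1, -1.1]
width: 0.0355
```

Request:
{"method": "send_rows", "body": {
  "series": [
    {"xyz":[30,0,0],"rotation":[0,0,0]},
    {"xyz":[24,0,0],"rotation":[0,0,0]},
    {"xyz":[16,0,0],"rotation":[0,0,0]},
    {"xyz":[8,0,0],"rotation":[0,0,0]},
    {"xyz":[4,0,0],"rotation":[0,0,0]},
    {"xyz":[0,0,0],"rotation":[0,0,0]},
    {"xyz":[0,0,0],"rotation":[0,0,0]},
    {"xyz":[0,0,0],"rotation":[0,0,0]},
    {"xyz":[0,0,0],"rotation":[0,0,0]},
    {"xyz":[0,0,0],"rotation":[0,0,0]}
  ]
}}

```text
time_s: 44.1
tool_pos: [0.4983, 0.3651, 0.1842]
eef_rot: [2.124, 2.314, 0.0]
wrist_force: [0.4, -0.2, -2.1]
width: 0.0357
```

```bash
python3 -c "
from go import *
go(.498,.3655,.1025)"
```

```text
t 44.1 pos [0.4983 0.3651 0.1842] F [ 0.4 -0.2 -2.1] w 0.0357
shift in target-yaw tool axes mm [ 0.4 -0.2 81.7]  in current: [ 0.4 -0.3 81.7]  rot deg [ 0.01 -0.   -0.1 ]
```

Request:
{"method": "send_rows", "body": {
  "series": [
    {"xyz":[0,0,4],"rotation":[0,0,0]},
    {"xyz":[0,0,10],"rotation":[0,0,0]},
    {"xyz":[0,0,15],"rotation":[0,0,0]},
    {"xyz":[0,0,15],"rotation":[0,0,0]},
    {"xyz":[0,0,14],"rotation":[0,0,0]},
    {"xyz":[0,0,11],"rotation":[0,0,0]},
    {"xyz":[0,0,7],"rotation":[0,0,0]},
    {"xyz":[0,0,4],"rotation":[0,0,0]},
    {"xyz":[0,0,1.5],"rotation":[0,0,0]},
    {"xyz":[0,0,0],"rotation":[0,0,0]}
  ]
}}

```text
time_s: 45.1
tool_pos: [0.4983, 0.3656, 0.1027]
eef_rot: [2.124, 2.315, 0.0]
wrist_force: [-0.7, 0.2, -1.4]
width: 0.0352
```

Request:
{"method": "send_rows", "body": {
  "series": [
    {"xyz":[0,0,0.5],"rotation":[0,0,0]},
    {"xyz":[0,0,0],"rotation":[0,0,0]},
    {"xyz":[0,0,0.5],"rotation":[0,0,0]},
    {"xyz":[0,0,0],"rotation":[0,0,0]},
    {"xyz":[0,0,0.5],"rotation":[0,0,0]},
    {"xyz":[0,0,0],"rotation":[0,0,0]},
    {"xyz":[0,0,0],"rotation":[0,0,0]},
    {"xyz":[0,0,0],"rotation":[0,0,0]},
    {"xyz":[0,0,0],"rotation":[0,0,0]},
    {"xyz":[0,0,0],"rotation":[0,0,0]}
  ]
}}

```text
time_s: 46.1
tool_pos: [0.4981, 0.3655, 0.1011]
eef_rot: [2.124, 2.315, 0.0]
wrist_force: [0.3, -0.4, -0.8]
width: 0.0356
```

Request:
{"method": "send_rows", "body": {
  "series": [
    {"xyz":[0,0,0.5],"rotation":[0,0,0]},
    {"xyz":[0,0,0],"rotation":[0,0,0]},
    {"xyz":[0,0,0.5],"rotation":[0,0,0]},
    {"xyz":[0,0,0],"rotation":[0,0,0]},
    {"xyz":[0,0,0.5],"rotation":[0,0,0]},
    {"xyz":[0,0,0],"rotation":[0,0,0]},
    {"xyz":[0,0,0],"rotation":[0,0,0]},
    {"xyz":[0,0,0],"rotation":[0,0,0]},
    {"xyz":[0,0,0],"rotation":[0,0,0]},
    {"xyz":[0,0,0],"rotation":[0,0,0]}
  ]
}}

```text
time_s: 47.1
tool_pos: [0.4981, 0.3655, 0.0998]
eef_rot: [2.124, 2.315, 0.0]
wrist_force: [-1.4, -0.3, 4.5]
width: 0.0359
```

Contact; releasing, then retreating straight up.

Request:
{"method": "send_rows", "body": {
  "series": [
    {"xyz":[0,0,0],"rotation":[0,0,0]},
    {"xyz":[0,0,0],"rotation":[0,0,0]},
    {"xyz":[0,0,0],"rotation":[0,0,0]},
    {"xyz":[0,0,0],"rotation":[0,0,0]},
    {"xyz":[0,0,0],"rotation":[0,0,0]},
    {"xyz":[0,0,0],"rotation":[0,0,0]},
    {"xyz":[0,0,0],"rotation":[0,0,0]},
    {"xyz":[0,0,0],"rotation":[0,0,0]},
    {"xyz":[0,0,0],"rotation":[0,0,0]},
    {"xyz":[0,0,0],"rotation":[0,0,0]}
  ],
  "fingers": -1
}}

```text
time_s: 48.1
tool_pos: [0.4981, 0.3655, 0.0996]
eef_rot: [2.124, 2.315, 0.0]
wrist_force: [-0.7, -0.8, -0.0]
width: 0.0855
```

Request:
{"method": "send_rows", "body": {
  "series": [
    {"xyz":[0,0,-3],"rotation":[0,0,0]},
    {"xyz":[0,0,-8],"rotation":[0,0,0]},
    {"xyz":[0,0,-15],"rotation":[0,0,0]},
    {"xyz":[0,0,-20],"rotation":[0,0,0]},
    {"xyz":[0,0,-20],"rotation":[0,0,0]},
    {"xyz":[0,0,-20],"rotation":[0,0,0]},
    {"xyz":[0,0,-20],"rotation":[0,0,0]},
    {"xyz":[0,0,-15],"rotation":[0,0,0]},
    {"xyz":[-20,0,-5],"rotation":[0,0,0]},
    {"xyz":[-35,0,0],"rotation":[0,0,0]}
  ]
}}

```text
time_s: 49.1
tool_pos: [0.5033, 0.3112, 0.2274]
eef_rot: [2.121, 2.317, 0.004]
wrist_force: [0.5, -1.4, 0.6]
width: 0.0853
```

Request:
{"method": "send_rows", "body": {
  "series": [
    {"xyz":[-40,0,0],"rotation":[0,0,0]},
    {"xyz":[-40,0,0],"rotation":[0,0,0]},
    {"xyz":[-40,0,0],"rotation":[0,0,0]},
    {"xyz":[-40,0,0],"rotation":[0,0,0]},
    {"xyz":[-40,0,0],"rotation":[0,0,0]},
    {"xyz":[-40,0,0],"rotation":[0,0,0]},
    {"xyz":[-40,0,0],"rotation":[0,0,0]},
    {"xyz":[-40,0,0],"rotation":[0,0,0]},
    {"xyz":[-40,0,0],"rotation":[0,0,0]},
    {"xyz":[-40,0,0],"rotation":[0,0,0]}
  ]
}}

```text
time_s: 50.1
tool_pos: [0.5365, -0.0901, 0.2263]
eef_rot: [2.124, 2.314, 0.0]
wrist_force: [-0.1, -0.1, -0.2]
width: 0.0855
```

Request:
{"method": "send_rows", "body": {
  "series": [
    {"xyz":[-40,0,0],"rotation":[0,0,0]},
    {"xyz":[-40,0,0],"rotation":[0,0,0]},
    {"xyz":[-40,0,0],"rotation":[0,0,0]},
    {"xyz":[-40,0,0],"rotation":[0,0,0]},
    {"xyz":[-30,0,0],"rotation":[0,0,0]},
    {"xyz":[-15,0,0],"rotation":[0,0,0]},
    {"xyz":[0,0,0],"rotation":[0,0,0]},
    {"xyz":[0,0,0],"rotation":[0,0,0]},
    {"xyz":[0,0,0],"rotation":[0,0,0]},
    {"xyz":[0,0,0],"rotation":[0,0,0]}
  ]
}}

```text
time_s: 51.1
tool_pos: [0.5549, -0.2909, 0.2258]
eef_rot: [-2.122, -2.316, -0.0]
wrist_force: [1.2, -0.7, 0.2]
width: 0.0856
```

```bash
python3 - <<'E'
from go import *
from fit import fit
P={'a':(.498,.3655,.13,.018),'d':(.5026,.2844,.13,.027),'c':(.5073,.2027,.13,.024),'b':(.5123,.121,.13,.021)}
for n in("top","scene"):
    d=snapshot(n);cv2.imwrite(f'pics/{n}9.png',d['img'])
    for k,v in P.items():
        q=fit(d,*v);print(n,k,None if q is None else(q[0].round(4),q[1].round(4)))
E
```

```text
top a (array([0.4993, 0.3644, 0.0169]), np.float64(0.1293))
top d (array([0.5017, 0.2827, 0.0277]), np.float64(0.1293))
top c None
top b (array([0.5135, 0.1197, 0.0185]), np.float64(0.1293))
scene a (array([0.4999, 0.3624, 0.0188]), np.float64(0.1287))
scene d (array([0.5042, 0.2823, 0.0279]), np.float64(0.129))
scene c (array([0.5088, 0.2004, 0.0245]), np.float64(0.1292))
scene b (array([0.5146, 0.1181, 0.0214]), np.float64(0.1291))
```

View pics/scene9.png

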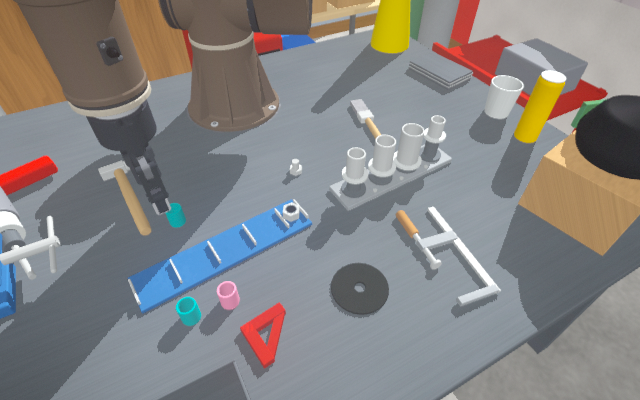

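View pics/top9.png

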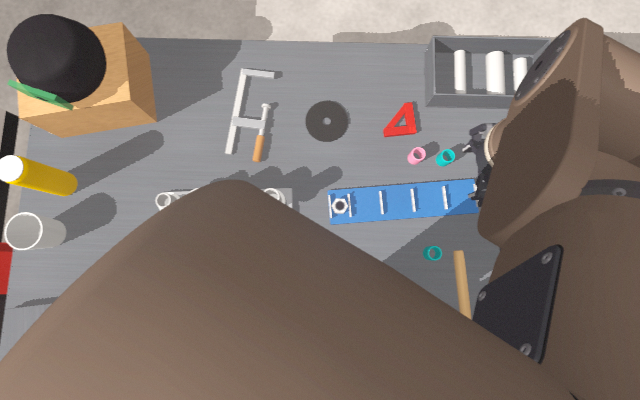

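The scene shows all four tubes standing on the jig: b (356,162), c (384,152), d (411,143), a (437,125). The nut hasn't moved, still at (340,205) in the top view. The arm is clear of everything.

```bash
python3 -c "
from workcell import job_done
print(job_done())"
```

```text
the job is handed in; nothing more can be done
None
```

All four tubes stand on their own pedestals, with d on the lowest, then c, b and a on the highest. I handed the job in at about 51 s of the 115 s limit. `job_done()` gives no verdict, so these are my own last checks:

- **Height and uprightness:** all four tops measured level at 0.129 m (0.130 m expected). The tubes look upright in the pictures, but I did not measure their lean or speed.
- **Centring:** every tube fits within about 4 mm of its pedestal centre, against a 10 mm limit. The scene camera reads 1–2 mm off the top camera, which is within calibration.
- **Top camera check:** in the last picture the arm hid tube c and partly hid b and d from the top camera. For c I relied on the scene camera and an earlier top view (within 1 mm).
- **Placing:** each tube was lowered in small steps until the wrist force showed contact, about 4–7 N upward, before I opened the gripper.
- **Rest of the scene:** the nut is at the same pixel as at the start. I kept clear of the pink and turquoise look-alikes, and the gripper ended empty, about 0.23 m up and away from everything.

One move call was refused at the start because its rows lacked a field. Nothing moved, and I sent it again.

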